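# Put the mixed-up wheel checking gauges back in their own nests

### The arm

A 7-joint arm with a two-finger parallel gripper is mounted at the origin on the work surface. World frame = base frame: x ahead of the robot, y to its left, z up, the work surface at z = 0. Lengths are in m, angles in rad, forces in N, time in s.
With the tool pointing down it reaches from about 0.4 to 0.875 m from the base axis. Payload 19.3 kg.
Tool frame: the origin (TCP) lies at the very end of the fingers, on their centre line; the grasp point (between the pads) lies 19 mm behind it; z points along the fingers, y is the line along which they close (so a half turn about z gives the same grasp; the last joint's range is limited). The gripper opens to 85 mm and grips with 20 to 120 N. Pads are 22 mm wide; open, the fingers measure 114 mm over their backs; the gripper's body (76 mm by 85 mm) begins 54 mm behind the grasp point. The pads swing forward as they close: fully open they stand 13 mm farther back than shut.
Start: joints at [1.148, 0.521, -0.036, 1.599, 0.021, 1.021, -0.113], TCP at [0.216, -0.587, 0.231] pointing down, gripper open.
Joint ranges: [-2.91, 2.91], [-0.3, 2.13], [-1.5, 1.42], [0.17, 2.43], [-1.26, 4.41], [0.16, 1.93], [-2.52, 2.52]. Speed limits (rad/s): [1.89, 1.89, 2.39, 2.39, 3.01, 3.01, 3.01].

### API

Orientations are given as [roll, pitch, yaw] about the fixed x, y, z axes, in that order (R = Rz(yaw) Ry(pitch) Rx(roll)).
In Python, from workcell import bot gives the robot as it stands.
- The arm moves only by the shell command python3 -m crank 'ROWS' [FORCE]. ROWS is a JSON object of lists of equal length, an entry for each row: "travel": the shift along the world's x, y, z in cm, a list of three; "turn": the turn, a rotation vector about the world's x, y, z in degrees, a list of three; "gripper": the closure, from 0 (fully open) to 1 (shut). A call has exactly 5 rows; each row is the pose to reach, as a shift and turn from the pose commanded when the call began; what a row does not reach only later rows make up. A row lasts 1/10 s, in which the tool goes at most 50 mm and 8.59 degrees, less where a joint would pass 70% of its speed; a pose out of reach is approached as far as the arm can. A call with a gripper value outside its range is refused whole. The fingers move at their own pace and stop on an object; FORCE is the grip in N (left out, the last holds). Time passes only in rows, so rows that repeat a pose let the fingers close, or fill a call up. It gives the time, the measured TCP pose, the force, the opening and the grip force at its end, in the units of the state.
- bot.observe(): the state, without advancing time (a new reading comes with each control period).
- bot.grab_frame(name): name is "scene" or "top" or "wrist"; returns a dict with "pixels" (420x560x3 uint8, red, green, blue), "fx", "fy", "cx", "cy" (pixels), "extrinsics" (4x4, takes a point from world to camera coordinates). Camera axes: x right, y down, z forward; pixel columns grow to the right and rows downward; lengths in m; the calibration is good to about 2 mm. A picture is of the moment at which its call begins. There is no depth.
- bot.job_done(): hands the job in; it is judged then, once.
The state is a dict: "clock": time; "qpos": joint angles; "qd": joint speeds; "joint_efforts": joint torques, N m; "position": TCP position; "tool_rot": TCP orientation; "force": force on the tool from outside, world axes, zero at the start; "moment": the same for the moment, N m; "grip_width": finger opening in m; "finger_force": force on a finger pad.
Only numpy, scipy, OpenCV 4.12 (cv2) and the standard library are available. Lean on these libraries where they do the work, as an engineer would, in place of code of your own. Each camera call takes 0.05 s, during which the arm holds its last target. There are 200 camera calls.

### The job

The four checking gauges have been put away in one another's nests: put each back in the nest of its grip bar's colour, lying flat inside the rim and let go, using the empty black nest for parking so that it is empty again at the end. Set the gauges down rather than drop them, and never lay one on the bench, only in a nest. Leave the dial indicator where it lies.

Things in the scene. Friction and masses are not known exactly. Their poses are not given: they have to be found in the camera images.
- gauge_red: checking gauge with a red grip bar: black steel disc 72 mm across and 12 mm thick, lying flat, with a red bar standing across the middle of its top (56 mm long along the gauge's x, 18 mm thick along y, 32 mm high, so its top is 44 mm above the underside). Loose, about 0.4 kg. Origin: centre of the underside, z up.
- gauge_blue: checking gauge with a blue grip bar: black steel disc 72 mm across and 12 mm thick, lying flat, with a blue bar standing across the middle of its top (56 mm long along the gauge's x, 18 mm thick along y, 32 mm high, so its top is 44 mm above the underside). Loose, about 0.4 kg. Origin: centre of the underside, z up.
- gauge_green: checking gauge with a green grip bar: black steel disc 72 mm across and 12 mm thick, lying flat, with a green bar standing across the middle of its top (56 mm long along the gauge's x, 18 mm thick along y, 32 mm high, so its top is 44 mm above the underside). Loose, about 0.4 kg. Origin: centre of the underside, z up.
- gauge_white: checking gauge with a white grip bar: black steel disc 72 mm across and 12 mm thick, lying flat, with a white bar standing across the middle of its top (56 mm long along the gauge's x, 18 mm thick along y, 32 mm high, so its top is 44 mm above the underside). Loose, about 0.4 kg. Origin: centre of the underside, z up.
- nest_red: red nest: a low round red dish fixed to the bench, 108 mm across outside, with a flat floor 8 mm above the bench and a rim 6 mm wide that rises 6 mm above that floor; 96 mm across inside, so a gauge lies in it with 12 mm to spare all round. Origin: centre of its underside, at bench height.
- nest_blue: blue nest: a low round blue dish fixed to the bench, 108 mm across outside, with a flat floor 8 mm above the bench and a rim 6 mm wide that rises 6 mm above that floor; 96 mm across inside, so a gauge lies in it with 12 mm to spare all round. Origin: centre of its underside, at bench height.
- nest_green: green nest: a low round green dish fixed to the bench, 108 mm across outside, with a flat floor 8 mm above the bench and a rim 6 mm wide that rises 6 mm above that floor; 96 mm across inside, so a gauge lies in it with 12 mm to spare all round. Origin: centre of its underside, at bench height.
- nest_white: white nest: a low round white dish fixed to the bench, 108 mm across outside, with a flat floor 8 mm above the bench and a rim 6 mm wide that rises 6 mm above that floor; 96 mm across inside, so a gauge lies in it with 12 mm to spare all round. Origin: centre of its underside, at bench height.
- nest_spare: spare nest: the same dish in black, empty at the start, for parking a gauge. Same sizes; origin at the centre of its underside, at bench height.
- indicator: bystander: dial indicator lying on its back on the bench at the robot's left, round black case 58 mm across and 23 mm high with a white face and a thin steel stem 55 mm long, loose. Origin: centre of the case at bench height.
There are look-alikes about, which are no part of the job. What is shaped like the gauge_green but orange is not meant. What is shaped like the nest_green but turquoise is not meant.

How it is judged:
At the end, for the whole second after the job is handed in: Each gauge lies flat and at rest on the floor of the nest of its own colour (centres within 15 mm, which the rim ensures, tilt under 4 degrees, underside 5 to 11 mm above the nest's underside), released by the gripper; the black nest is therefore empty (horizontal distance between gauge_red and nest_red below 0.015 m and z of gauge_red in the frame of nest_red between 0.005 and 0.011 m and angle between each of gauge_red, gauge_blue, gauge_green, gauge_white's own z axis and vertical below 0.07 rad and linear speed of each of gauge_red, gauge_blue, gauge_green, gauge_white below 0.02 m/s and contact force between each of gauge_red, gauge_blue, gauge_green, gauge_white and the fingers below 0.1 N and horizontal distance between gauge_blue and nest_blue below 0.015 m and z of gauge_blue in the frame of nest_blue between 0.005 and 0.011 m and horizontal distance between gauge_green and nest_green below 0.015 m and z of gauge_green in the frame of nest_green between 0.005 and 0.011 m and horizontal distance between gauge_white and nest_white below 0.015 m and z of gauge_white in the frame of nest_white between 0.005 and 0.011 m); the robot touches nothing.
It fails at once if a gauge is laid on the bench (centre of its underside lower than 4 mm) (height (world z) of any of gauge_red, gauge_blue, gauge_green, gauge_white below 0.004 m).
It fails at once if a gauge is dropped or slammed down (faster than 0.6 m/s with its underside within 30 mm of the bench) ((height (world z) of gauge_red below 0.03 m and linear speed of gauge_red above 0.6 m/s) or (height (world z) of gauge_blue below 0.03 m and linear speed of gauge_blue above 0.6 m/s) or (height (world z) of gauge_green below 0.03 m and linear speed of gauge_green above 0.6 m/s) or (height (world z) of gauge_white below 0.03 m and linear speed of gauge_white above 0.6 m/s)).
It fails at once if the dial indicator is displaced by more than 30 mm (distance of indicator from where it was at the start of the episode above 0.03 m).
It also fails if it takes over 125 s, if anything falls off the work surface, if the arm or the gripper's body presses on something with over 40 N, if the wrist force passes 120 N, or if a joint passes its speed limit or range.

## Working session

There is one attempt and no reset: what is moved stays moved. The work goes in short steps, Python scripts to look and compute and a shell command to move; the robot and the scene stay as the last step left them, time stands still between calls to the robot, and variables do not carry over. Pictures are saved under pics/ and viewed, at most 14 in all, crops included, and the job is handed in when it is done.

```bash
mkdir -p pics; ls; python3 - <<'E'
from workcell import bot
import cv2, numpy as np
s=bot.observe()
print(s)
for n in ("top","scene"):
    f=bot.grab_frame(n)
    cv2.imwrite(f"pics/{n}0.png",f["pixels"][:,:,::-1])
    np.savez(f"{n}0.npz",**{k:np.array(v) for k,v in f.items()})
    print(n,f["fx"],f["cx"],f["cy"],np.round(f["extrinsics"],3).tolist())
E
```

```text
pics
{'clock': 0.0, 'qpos': array([ 1.1478008 ,  0.52199507, -0.03632124,  1.6000149 ,  0.02121276,
        1.02107574, -0.11280018]), 'qd': array([-0.00168886,  0.00045694, -0.00107947,  0.00071645, -0.00026149,
        0.0002069 , -0.00073824]), 'joint_efforts': array([-2.11577157e-03, -9.27114487e+01,  1.97871119e+00, -3.69935739e+01,
        1.77650212e-02,  8.17100750e-03,  5.44948534e-05]), 'position': array([ 0.21579488, -0.58620787,  0.23073513]), 'tool_rot': array([-3.14048882e+00,  9.25144907e-05,  3.52786870e-01]), 'force': array([1.16208495, 0.13452982, 0.40697498]), 'moment': array([ 0.01570303, -0.00677853,  0.05371098]), 'finger_force': 0.0, 'grip_width': 0.08574539673900022}
top 502.64044771326337 275.7996335290547 208.09360213680463 [[-0.008, -1.0, 0.018, 0.044], [-0.997, 0.007, -0.078, 0.509], [0.078, -0.019, -0.997, 1.294], [0.0, 0.0, 0.0, 1.0]]
scene 398.1635585190827 277.681605797103 206.2223762410854 [[0.416, 0.91, 0.001, -0.247], [0.684, -0.312, -0.66, -0.302], [-0.6, 0.275, -0.751, 1.337], [0.0, 0.0, 0.0, 1.0]]
```

View pics/top0.png

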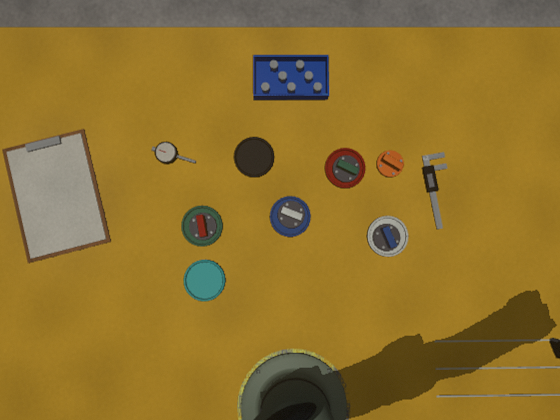

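View pics/scene0.png

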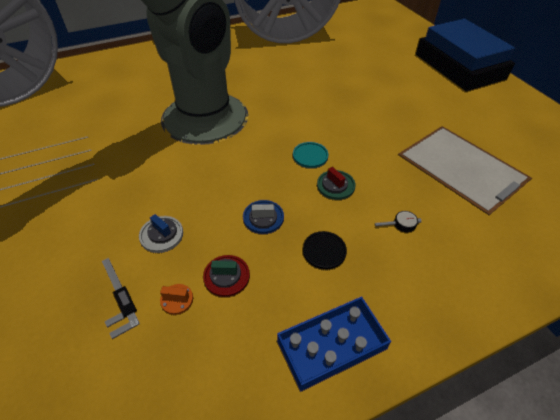

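Top view: the green nest at (202,226) holds the red gauge, red (345,168) holds green, blue (290,216) holds white and white (387,236) holds blue. The black spare at (254,157) is empty. Look-alikes: an orange gauge at (390,163), not the green gauge at (345,168), and a turquoise dish at (205,280), not the green nest at (202,226). The blue tray at (291,77) could pass for the blue nest, and the indicator is at (166,152). The scene view shows the same layout.

```bash
cat > h.py <<'E'
import numpy as np, cv2
def ray(f,uv,z):
    E=f["extrinsics"];R,t=E[:3,:3],E[:3,3]
    d=R.T@np.array([(uv[0]-f["cx"])/f["fx"],(uv[1]-f["cy"])/f["fy"],1.]);c=-R.T@t
    return c+d*(z-c[2])/d[2]
def proj(f,p):
    q=f["extrinsics"]@np.append(p,1);return np.array([f["fx"]*q[0]/q[2]+f["cx"],f["fy"]*q[1]/q[2]+f["cy"]])
def mask(px,col):
    h=cv2.cvtColor(px,cv2.COLOR_RGB2HSV).astype(int);H,S,V=h[...,0],h[...,1],h[...,2]
    m={"red":(S>130)&((H<5)|(H>172)),"green":(S>60)&(H>50)&(H<88),"blue":(S>90)&(H>100)&(H<130),
       "white":(S<60)&(V>130),"black":(V<65)&(S<160)}[col]
    return m.astype(np.uint8)
def blob(m,c,r):
    "largest contour of mask within r px of c"
    w=np.zeros_like(m);cv2.circle(w,tuple(int(round(x)) for x in c),int(r),1,-1)
    cs,_=cv2.findContours(m&w,cv2.RETR_EXTERNAL,cv2.CHAIN_APPROX_NONE)
    return max(cs,key=cv2.contourArea) if cs else None
E
python3 - <<'E'
from h import *
f=dict(np.load("top0.npz"));px=f["pixels"]
N={"spare":("black",(254,157),None),"red":("red",(345,168),"green"),"blue":("blue",(290,216),"white"),"white":("white",(387,236),"blue"),"green":("green",(202,226),"red")}
vis=px.copy()
for n,(c,uv,g) in N.items():
    b=blob(mask(px,c),uv,28);e=cv2.fitEllipse(cv2.convexHull(b));p=ray(f,e[0],.012)
    print("nest",n,np.round(e[0],1),np.round(e[1],1),np.round(p,4),round(float(np.hypot(*p[:2])),3))
    if g:
        b=blob(mask(px,g),uv,15);r=cv2.minAreaRect(b);bx=cv2.boxPoints(r)
        w=np.array([ray(f,q,.052) for q in bx]);d=[w[1]-w[0],w[2]-w[1]];L=max(d,key=np.linalg.norm)
        print("  gauge",g,np.round(r[0],1),np.round(ray(f,r[0],.048),4),"yaw",np.degrees(np.arctan2(L[1],L[0])).round(1),[round(float(np.linalg.norm(x))*1000) for x in d])
        cv2.drawContours(vis,[bx.astype(int)],0,(255,0,255),1)
print("ind",ray(f,(166,152),.02),"orange",ray(f,(390,163),.01))
cv2.imwrite("pics/crop1.png",cv2.resize(vis[130:300,150:430],None,fx=2.8,fy=2.8,interpolation=cv2.INTER_CUBIC)[:,:,::-1])
E
```

```text
nest spare [253.8 156.6] [39.3 39.5] [0.6475 0.0973 0.012 ] 0.655
nest red [354. 159.] [ 7.8 15.7] [ 0.6397 -0.1687  0.012 ] 0.662
  gauge green [347.6 166.3] [ 0.6143 -0.1453  0.048 ] yaw -117.2 [16, 54]
nest blue [289.9 216.1] [39.4 39.6] [0.489  0.0035 0.012 ] 0.489
  gauge white [291.3 213. ] [0.4946 0.0014 0.048 ] yaw -112.3 [16, 53]
nest white [387.4 235.8] [39.7 40.4] [ 0.4353 -0.2526  0.012 ] 0.503
  gauge blue [389.3 236.6] [ 0.4324 -0.2485  0.048 ] yaw -157.3 [17, 55]
nest green [201.6 225.5] [39.8 40. ] [0.4661 0.2347 0.012 ] 0.522
  gauge red [200.1 225. ] [0.4657 0.2338 0.048 ] yaw -168.6 [15, 52]
ind [0.65934702 0.32738518 0.02      ] orange [ 0.62870702 -0.2648547   0.01      ]
```

View pics/crop1.png

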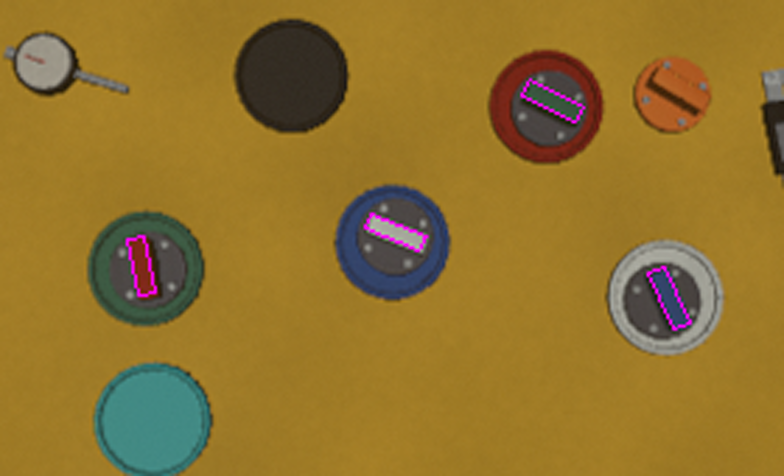

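The crop confirms the choices: the outlines sit on the green bar in the red nest (crop 553,101), white in blue (396,232), blue in white (669,298) and red in green (142,266). The orange and turquoise look-alikes are left out. Plan: blue→spare, white→white, blue→blue, then red→spare, green→green, red→red. I go to the blue gauge first.

```bash
python3 -m crank '{"travel":[[2.2,3.4,0],[4.4,6.8,0],[6.6,10.2,0],[8.8,13.6,0],[11,17,0]],"turn":[[0,0,2.5],[0,0,2.5],[0,0,2.5],[0,0,2.5],[0,0,2.5]],"gripper":[0,0,0,0,0]}' 40
python3 -m crank '{"travel":[[2.2,3.4,-1.6],[4.4,6.8,-3.2],[6.6,10.2,-4.8],[8.8,13.6,-6.5],[10.7,16.7,-8]],"turn":[[0,0,0],[0,0,0],[0,0,0],[0,0,0],[0,0,0]],"gripper":[0,0,0,0,0]}'
python3 -m crank '{"travel":[[0,0,0],[0,0,0],[0,0,0],[0,0,0],[0,0,0]],"turn":[[0,0,0],[0,0,0],[0,0,0],[0,0,0],[0,0,0]],"gripper":[0,0,0,0,0]}'
cat > see.py <<'E'
import sys
from workcell import bot
from h import *
f=bot.grab_frame("wrist");cv2.imwrite(f"pics/{sys.argv[1]}.png",f["pixels"][:,:,::-1])
np.savez(sys.argv[1]+".npz",**{k:np.array(v) for k,v in f.items()})
s=bot.observe();print(s["clock"],s["position"],np.degrees(s["tool_rot"]),np.round(s["qpos"],2))
print(np.round(f["extrinsics"],3).tolist(),f["fx"])
E
python3 see.py w1
python3 - <<'E'
from h import *
f=dict(np.load("top0.npz"));h=cv2.cvtColor(f["pixels"],cv2.COLOR_RGB2HSV)
print(h[168,330],h[150,345])
m=((h[...,1]>100)&((h[...,0]<9)|(h[...,0]>170))).astype(np.uint8)
e=cv2.fitEllipse(cv2.convexHull(blob(m,(345,168),24)));print(e,ray(f,e[0],.012))
E
```

```text
clock: 0.6
position: [0.3265, -0.4149, 0.2311]
tool_rot: [-3.141, 0.0, 0.396]
force: [1.0, 0.7, -0.0]
grip_width: 0.0855
finger_force: 0.0
clock: 1.1
position: [0.4336, -0.2477, 0.1505]
tool_rot: [-3.141, -0.0, 0.397]
force: [0.8, -0.1, 0.6]
grip_width: 0.0854
finger_force: 0.0
clock: 1.6
position: [0.4326, -0.2504, 0.1516]
tool_rot: [3.141, -0.0, 0.395]
force: [0.1, 0.4, -0.3]
grip_width: 0.0856
finger_force: 0.0
1.65 [ 0.43265182 -0.25016815  0.15154316] [ 1.79979124e+02 -1.04171660e-02  2.26436784e+01] [ 0.52  0.44 -0.15  2.    0.09  0.71 -0.86]
[[0.385, -0.923, 0.002, -0.396], [-0.891, -0.371, 0.263, 0.279], [-0.242, -0.103, -0.965, 0.38], [0.0, 0.0, 0.0, 1.0]] 311.50138214436754
[  4 204 119] [  7 199  87]
((344.742431640625, 167.6564483642578), (39.219261169433594, 39.397891998291016), 136.0178680419922) [ 0.61654462 -0.14350282  0.012     ]
```

View pics/w1.png

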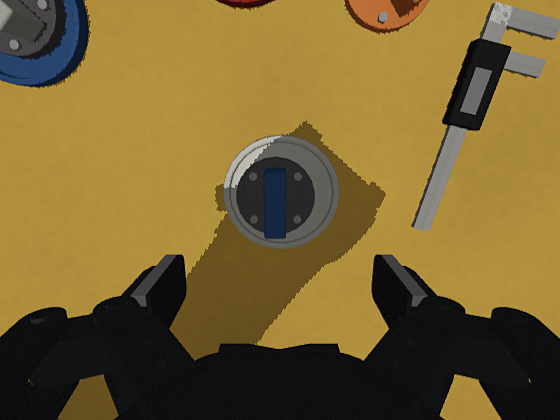

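The wrist view shows the blue bar upright at about (275,203) in the white dish at (281,192), between the fingers at 175 and 385. It is almost centred, so I compute the offset.

```bash
cat > bar.py <<'E'
import sys
from h import *
from workcell import bot
n,col,u,v=sys.argv[1],sys.argv[2],float(sys.argv[3]),float(sys.argv[4])
f=dict(np.load(n+".npz"))
b=blob(mask(f["pixels"],col),(u,v),50);r=cv2.minAreaRect(b);w=np.array([ray(f,q,.052) for q in cv2.boxPoints(r)])
d=[w[1]-w[0],w[2]-w[1]];L=max(d,key=np.linalg.norm)
p=ray(f,r[0],.045);s=bot.observe()
print("bar px",r,"world",p.round(4),"yaw",np.degrees(np.arctan2(L[1],L[0])).round(1),[round(float(np.linalg.norm(x))*1000) for x in d])
print("tcp",s["position"].round(4),"yaw",np.degrees(s["tool_rot"][2]).round(1),"shift cm",((p-s["position"])*100).round(2)[:2], "z to .025", ((.025-s["position"][2])*100).round(2))
E
python3 bar.py w1 blue 275 203
```

```text
bar px ((275.0, 202.0), (70.0, 22.0), 90.0) world [ 0.4331 -0.2456  0.045 ] yaw -157.0 [17, 58]
tcp [ 0.4327 -0.2502  0.1515] yaw 22.6 shift cm [0.04 0.45] z to .025 -12.65
```

```bash
python3 -m crank '{"travel":[[0,0.35,-3],[0,0.35,-6],[0,0.35,-9],[0,0.35,-11.5],[0,0.35,-12.6]],"turn":[[0,0,0],[0,0,0],[0,0,0],[0,0,0],[0,0,0]],"gripper":[0,0,0,0,0]}'
python3 -m crank '{"travel":[[0,0,0],[0,0,0],[0,0,0],[0,0,0],[0,0,0]],"turn":[[0,0,0],[0,0,0],[0,0,0],[0,0,0],[0,0,0]],"gripper":[0,0.3,0.6,1,1]}' 60
python3 -m crank '{"travel":[[0,0,0],[0,0,0],[0,0,0],[0,0,0],[0,0,0]],"turn":[[0,0,0],[0,0,0],[0,0,0],[0,0,0],[0,0,0]],"gripper":[1,1,1,1,1]}'
python3 see.py w2
```

```text
clock: 2.15
position: [0.432, -0.2459, 0.0236]
tool_rot: [-3.14, 0.001, 0.396]
force: [0.3, -0.1, 0.3]
grip_width: 0.0856
finger_force: 0.0
clock: 2.65
position: [0.4332, -0.2462, 0.0259]
tool_rot: [3.141, -0.001, 0.396]
force: [0.4, -0.0, -0.0]
grip_width: 0.0282
finger_force: 0.0
clock: 3.15
position: [0.4331, -0.2462, 0.0259]
tool_rot: [3.141, -0.0, 0.396]
force: [-2.1, -0.1, 12.8]
grip_width: 0.0171
finger_force: 59.4
3.2 [ 0.43318777 -0.24613805  0.02593822] [ 1.79964187e+02 -2.64560358e-02  2.27106183e+01] [ 0.48  0.66 -0.1   2.06  0.15  0.43 -0.92]
[[0.386, -0.923, 0.002, -0.393], [-0.89, -0.372, 0.263, 0.313], [-0.242, -0.103, -0.965, 0.26], [0.0, 0.0, 0.0, 1.0]] 311.50138214436754
```

```bash
python3 -m crank '{"travel":[[0,0,1],[0,0,3],[0,0,6],[0,0,9],[0,0,12]],"turn":[[0,0,0],[0,0,0],[0,0,0],[0,0,0],[0,0,0]],"gripper":[1,1,1,1,1]}'
python3 -m crank '{"travel":[[2,3.2,0],[4.2,6.8,0],[6.4,10.2,0],[8.6,13.8,0],[10.8,17.4,0]],"turn":[[0,0,0],[0,0,0],[0,0,0],[0,0,0],[0,0,0]],"gripper":[1,1,1,1,1]}'
python3 -m crank '{"travel":[[2.2,3.5,0],[4.4,7,0],[6.6,10.5,0],[8.6,13.8,0],[10.6,17,0]],"turn":[[0,0,0],[0,0,0],[0,0,0],[0,0,0],[0,0,0]],"gripper":[1,1,1,1,1]}'
python3 -m crank '{"travel":[[0,0,0],[0,0,0],[0,0,0],[0,0,0],[0,0,0]],"turn":[[0,0,0],[0,0,0],[0,0,0],[0,0,0],[0,0,0]],"gripper":[1,1,1,1,1]}'
python3 see.py w3
```

```text
clock: 3.7
position: [0.4325, -0.2458, 0.1469]
tool_rot: [-3.141, 0.0, 0.396]
force: [0.5, -1.1, -3.9]
grip_width: 0.0168
finger_force: 59.1
clock: 4.2
position: [0.5414, -0.0705, 0.1459]
tool_rot: [3.142, 0.0, 0.396]
force: [0.6, -0.3, -3.3]
grip_width: 0.0168
finger_force: 59.2
clock: 4.7
position: [0.6472, 0.0996, 0.1457]
tool_rot: [-3.141, 0.0, 0.397]
force: [-0.1, -0.1, -3.5]
grip_width: 0.0168
finger_force: 59.2
clock: 5.2
position: [0.6468, 0.0971, 0.1455]
tool_rot: [3.141, 0.0, 0.395]
force: [-0.2, -0.1, -3.1]
grip_width: 0.0169
finger_force: 59.1
5.25 [0.64685072 0.09732118 0.14552981] [ 1.79992271e+02 -2.19414505e-03  2.26639293e+01] [-0.14  0.66 -0.16  1.59  0.12  0.9  -1.51]
[[0.385, -0.923, 0.001, -0.158], [-0.89, -0.371, 0.263, 0.6], [-0.243, -0.102, -0.965, 0.462], [0.0, 0.0, 0.0, 1.0]] 311.50138214436754
```

View pics/w3.png

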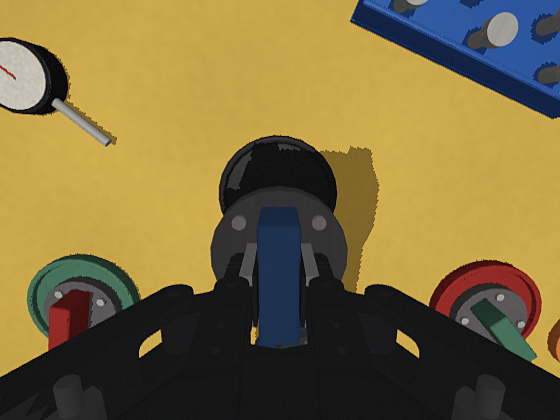

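The gauge is held level, bar at (280,275), with the empty black nest right behind and below it at (278,195). I lower it slowly and watch the force.

```bash
python3 -m crank '{"travel":[[0,0,-3],[0,0,-6],[0,0,-9],[0,0,-10.8],[0,0,-11.5]],"turn":[[0,0,0],[0,0,0],[0,0,0],[0,0,0],[0,0,0]],"gripper":[1,1,1,1,1]}'
python3 -m crank '{"travel":[[0,0,-0.1],[0,0,-0.2],[0,0,-0.3],[0,0,-0.3],[0,0,-0.3]],"turn":[[0,0,0],[0,0,0],[0,0,0],[0,0,0],[0,0,0]],"gripper":[1,1,1,1,1]}'
```

```text
clock: 5.75
position: [0.6462, 0.0977, 0.0287]
tool_rot: [-3.141, 0.002, 0.396]
force: [-0.4, -0.1, -3.3]
grip_width: 0.0174
finger_force: 59.2
clock: 6.25
position: [0.6472, 0.098, 0.0279]
tool_rot: [3.141, -0.001, 0.396]
force: [0.2, -0.1, -3.7]
grip_width: 0.0168
finger_force: 59.2
```

```bash
python3 -m crank '{"travel":[[0,0,-0.1],[0,0,-0.15],[0,0,-0.2],[0,0,-0.2],[0,0,-0.2]],"turn":[[0,0,0],[0,0,0],[0,0,0],[0,0,0],[0,0,0]],"gripper":[1,1,1,1,1]}'
python3 -m crank '{"travel":[[0,0,-0.05],[0,0,-0.1],[0,0,-0.1],[0,0,-0.1],[0,0,-0.1]],"turn":[[0,0,0],[0,0,0],[0,0,0],[0,0,0],[0,0,0]],"gripper":[1,1,1,1,1]}'
```

```text
clock: 6.75
position: [0.647, 0.0981, 0.026]
tool_rot: [3.142, -0.0, 0.396]
force: [-4.4, -1.0, 9.2]
grip_width: 0.0171
finger_force: 61.1
clock: 7.25
position: [0.647, 0.098, 0.026]
tool_rot: [3.141, -0.0, 0.396]
force: [-11.1, -1.6, 25.7]
grip_width: 0.0171
finger_force: 63.5
```

```bash
python3 -m crank '{"travel":[[0,0,0.1],[0,0,0.1],[0,0,0.1],[0,0,0.1],[0,0,0.1]],"turn":[[0,0,0],[0,0,0],[0,0,0],[0,0,0],[0,0,0]],"gripper":[1,0.8,0.6,0.3,0]}'
python3 -m crank '{"travel":[[0,0,0],[0,0,2],[0,0,5],[0,0,9],[0,0,12.9]],"turn":[[0,0,0],[0,0,0],[0,0,0],[0,0,0],[0,0,0]],"gripper":[0,0,0,0,0]}'
python3 -m crank '{"travel":[[-3,-2,0],[-6,-4,0],[-9,-6,0],[-12,-8,0],[-15.2,-9.7,0]],"turn":[[0,0,8],[0,0,16],[0,0,24],[0,0,32],[0,0,40]],"gripper":[0,0,0,0,0]}'
python3 -m crank '{"travel":[[0,0,0],[0,0,0],[0,0,0],[0,0,0],[0,0,0]],"turn":[[0,0,5],[0,0,5],[0,0,5],[0,0,5],[0,0,5]],"gripper":[0,0,0,0,0]}'
python3 see.py w4; python3 bar.py w4 white 280 205
python3 - <<'E'
from h import *
f=dict(np.load("w4.npz"))
E
```

```text
clock: 7.75
position: [0.647, 0.098, 0.0252]
tool_rot: [-3.142, -0.0, 0.396]
force: [-0.6, -0.6, 0.4]
grip_width: 0.0602
finger_force: 0.0
clock: 8.25
position: [0.6467, 0.098, 0.1556]
tool_rot: [-3.141, 0.0, 0.396]
force: [0.4, 0.3, 0.5]
grip_width: 0.0855
finger_force: 0.0
clock: 8.75
position: [0.4938, 0.0, 0.1543]
tool_rot: [3.141, 0.0, 1.1]
force: [1.1, -0.5, 0.6]
grip_width: 0.0854
finger_force: 0.0
clock: 9.25
position: [0.4952, 0.0015, 0.1541]
tool_rot: [-3.141, -0.0, 1.181]
force: [-0.6, -0.5, -0.6]
grip_width: 0.0857
finger_force: 0.0
9.3 [0.49513223 0.00141257 0.15414963] [-1.79989139e+02 -2.48872049e-03  6.76888937e+01] [ 0.17  0.45 -0.38  2.    0.24  0.74 -0.74]
[[0.925, -0.38, -0.001, -0.456], [-0.367, -0.892, 0.263, 0.169], [-0.101, -0.243, -0.965, 0.354], [0.0, 0.0, 0.0, 1.0]] 311.50138214436754Traceback (most recent call last):
  File "bar.py", line 6, in <module>
    b=blob(mask(f["pixels"],col),(u,v),50);r=cv2.minAreaRect(b);w=np.array([ray(f,q,.052) for q in cv2.boxPoints(r)])
                                             ~~~~~~~~~~~~~~~^^^
cv2.error: OpenCV(4.12.0) /io/opencv/modules/imgproc/src/convhull.cpp:143: error: (-215:Assertion failed) total >= 0 && (depth == CV_32F || depth == CV_32S) in function 'convexHull'
```

View pics/w4.png

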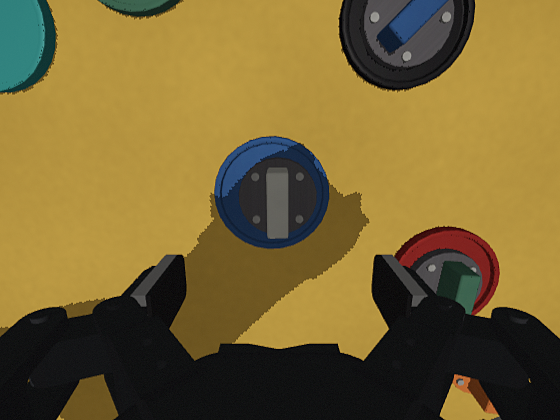

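The wrist view shows the blue gauge inside the black nest's rim at (407,35). The white bar, in the gripper's shadow, is upright at (277,203), centred within 2 mm. I grasp it 2 mm higher than the last one.

```bash
python3 -m crank '{"travel":[[-0.1,0.1,-3],[-0.1,0.1,-6],[-0.1,0.1,-9],[-0.1,0.1,-11.5],[-0.1,0.1,-12.6]],"turn":[[0,0,0],[0,0,0],[0,0,0],[0,0,0],[0,0,0]],"gripper":[0,0,0,0,0]}'
python3 -m crank '{"travel":[[0,0,0],[0,0,0],[0,0,0],[0,0,0],[0,0,0]],"turn":[[0,0,0],[0,0,0],[0,0,0],[0,0,0],[0,0,0]],"gripper":[0,0.3,0.6,1,1]}' 60
python3 -m crank '{"travel":[[0,0,0],[0,0,0],[0,0,0],[0,0,0],[0,0,0]],"turn":[[0,0,0],[0,0,0],[0,0,0],[0,0,0],[0,0,0]],"gripper":[1,1,1,1,1]}'
python3 -m crank '{"travel":[[0,0,1],[0,0,3],[0,0,6],[0,0,9],[0,0,12]],"turn":[[0,0,0],[0,0,0],[0,0,0],[0,0,0],[0,0,0]],"gripper":[1,1,1,1,1]}'
```

```text
clock: 9.8
position: [0.4931, 0.0023, 0.0263]
tool_rot: [-3.139, 0.001, 1.182]
force: [0.5, -0.3, -0.2]
grip_width: 0.0851
finger_force: 0.0
clock: 10.3
position: [0.4943, 0.0019, 0.0289]
tool_rot: [3.141, -0.0, 1.182]
force: [-0.9, -0.6, -0.2]
grip_width: 0.0281
finger_force: 0.0
clock: 10.8
position: [0.4942, 0.0019, 0.0289]
tool_rot: [3.141, -0.0, 1.182]
force: [-2.6, -0.1, 12.1]
grip_width: 0.0167
finger_force: 59.4
clock: 11.3
position: [0.4934, 0.002, 0.1499]
tool_rot: [-3.141, 0.0, 1.182]
force: [1.1, -0.8, -3.5]
grip_width: 0.0168
finger_force: 59.4
```

```bash
python3 -m crank '{"travel":[[-1,-4,0],[-2,-8,0],[-3,-12,0],[-4,-16,0],[-4.7,-20,0]],"turn":[[0,0,0],[0,0,0],[0,0,0],[0,0,0],[0,0,0]],"gripper":[1,1,1,1,1]}'
python3 -m crank '{"travel":[[-0.8,-3,0],[-1.2,-5.4,0],[-1.2,-5.4,0],[-1.2,-5.4,0],[-1.2,-5.4,0]],"turn":[[0,0,0],[0,0,0],[0,0,0],[0,0,0],[0,0,0]],"gripper":[1,1,1,1,1]}'
python3 -m crank '{"travel":[[0,0,-3],[0,0,-6],[0,0,-9],[0,0,-10.8],[0,0,-11.5]],"turn":[[0,0,0],[0,0,0],[0,0,0],[0,0,0],[0,0,0]],"gripper":[1,1,1,1,1]}'
python3 -m crank '{"travel":[[0,0,-0.1],[0,0,-0.2],[0,0,-0.3],[0,0,-0.4],[0,0,-0.4]],"turn":[[0,0,0],[0,0,0],[0,0,0],[0,0,0],[0,0,0]],"gripper":[1,1,1,1,1]}'
python3 see.py w5
```

```text
clock: 11.8
position: [0.4458, -0.1995, 0.1488]
tool_rot: [-3.141, 0.0, 1.182]
force: [1.6, 0.0, -4.3]
grip_width: 0.017
finger_force: 59.5
clock: 12.3
position: [0.4351, -0.2511, 0.1485]
tool_rot: [-3.141, -0.0, 1.183]
force: [0.1, 0.5, -3.6]
grip_width: 0.0168
finger_force: 59.5
clock: 12.8
position: [0.4346, -0.2505, 0.0319]
tool_rot: [-3.139, -0.001, 1.184]
force: [0.7, 0.5, -3.1]
grip_width: 0.0171
finger_force: 59.4
clock: 13.3
position: [0.4351, -0.2522, 0.0296]
tool_rot: [3.141, 0.0, 1.182]
force: [-0.7, -0.3, -4.2]
grip_width: 0.0171
finger_force: 59.4
13.35 [ 0.43505032 -0.25213904  0.02961274] [1.79972592e+02 4.84996265e-03 6.77051118e+01] [ 0.6   0.66 -0.25  2.04  0.35  0.47 -0.3 ]
[[0.925, -0.38, 0.0, -0.497], [-0.366, -0.892, 0.264, -0.046], [-0.1, -0.244, -0.965, 0.166], [0.0, 0.0, 0.0, 1.0]] 311.50138214436754
```

View pics/w5.png

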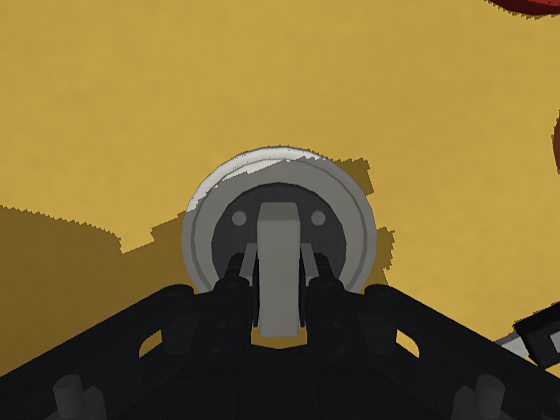

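The disc lies centred in the white nest, with an even gap left and right of (279,240) and about 1 mm left to go. I set it down, release it, and go back to the blue gauge in the spare nest.

```bash
python3 -m crank '{"travel":[[0,0,-0.05],[0,0,-0.1],[0,0,-0.15],[0,0,-0.15],[0,0,-0.15]],"turn":[[0,0,0],[0,0,0],[0,0,0],[0,0,0],[0,0,0]],"gripper":[1,1,1,1,1]}'
python3 -m crank '{"travel":[[0,0,0],[0,0,0],[0,0,0],[0,0,0],[0,0,0]],"turn":[[0,0,0],[0,0,0],[0,0,0],[0,0,0],[0,0,0]],"gripper":[1,0.8,0.6,0.3,0]}'
python3 -m crank '{"travel":[[0,0,0],[0,0,2],[0,0,5],[0,0,9],[0,0,12.5]],"turn":[[0,0,0],[0,0,0],[0,0,0],[0,0,0],[0,0,0]],"gripper":[0,0,0,0,0]}'
python3 -m crank '{"travel":[[2.1,3.5,0],[4.2,7,0],[6.3,10.5,0],[8.5,14,0],[10.6,17.5,0]],"turn":[[0,0,-5],[0,0,-10],[0,0,-15],[0,0,-20],[0,0,-25]],"gripper":[0,0,0,0,0]}'
python3 -m crank '{"travel":[[2.1,3.5,0],[4.2,7,0],[6.3,10.5,0],[8.5,14,0],[10.6,17.5,0]],"turn":[[0,0,-4],[0,0,-8],[0,0,-12],[0,0,-16],[0,0,-20]],"gripper":[0,0,0,0,0]}'
python3 -m crank '{"travel":[[0,0,0],[0,0,0],[0,0,0],[0,0,0],[0,0,0]],"turn":[[0,0,0],[0,0,0],[0,0,0],[0,0,0],[0,0,0]],"gripper":[0,0,0,0,0]}'
python3 see.py w6;  python3 bar.py w6 blue 278 203
```

```text
clock: 13.85
position: [0.4351, -0.2521, 0.0289]
tool_rot: [3.141, 0.001, 1.182]
force: [-7.1, 3.9, 27.0]
grip_width: 0.017
finger_force: 63.8
clock: 14.35
position: [0.435, -0.2521, 0.0278]
tool_rot: [3.141, -0.0, 1.182]
force: [0.0, -0.6, -0.0]
grip_width: 0.0595
finger_force: 0.0
clock: 14.85
position: [0.4348, -0.2518, 0.1544]
tool_rot: [-3.141, -0.0, 1.182]
force: [-0.3, 0.2, -0.9]
grip_width: 0.0856
finger_force: 0.0
clock: 15.35
position: [0.5417, -0.0755, 0.1528]
tool_rot: [3.141, -0.0, 0.742]
force: [0.7, -1.5, -0.5]
grip_width: 0.0852
finger_force: 0.0
clock: 15.85
position: [0.6476, 0.0995, 0.1526]
tool_rot: [3.142, 0.0, 0.394]
force: [0.4, -0.4, 0.7]
grip_width: 0.0854
finger_force: 0.0
clock: 16.35
position: [0.6469, 0.097, 0.153]
tool_rot: [3.141, -0.0, 0.395]
force: [0.4, -0.2, -0.3]
grip_width: 0.0857
finger_force: 0.0
16.4 [0.64689671 0.0971798  0.15299344] [ 1.79991889e+02 -7.08023373e-03  2.26602500e+01] [-0.13  0.65 -0.17  1.58  0.13  0.92 -1.52]
[[0.385, -0.923, 0.001, -0.158], [-0.891, -0.371, 0.263, 0.598], [-0.242, -0.102, -0.965, 0.469], [0.0, 0.0, 0.0, 1.0]] 311.50138214436754
bar px ((277.5, 204.5), (71.0, 21.0), 90.0) world [0.6458 0.0989 0.045 ] yaw -156.9 [16, 59]
tcp [0.6469 0.0972 0.153 ] yaw 22.7 shift cm [-0.11  0.17] z to .025 -12.8
```

```bash
python3 -m crank '{"travel":[[0,0.1,-3],[0,0.1,-6],[0,0.1,-9],[0,0.1,-11.5],[0,0.1,-12.5]],"turn":[[0,0,0],[0,0,0],[0,0,0],[0,0,0],[0,0,0]],"gripper":[0,0,0,0,0]}'
python3 -m crank '{"travel":[[0,0,0],[0,0,0],[0,0,0],[0,0,0],[0,0,0]],"turn":[[0,0,0],[0,0,0],[0,0,0],[0,0,0],[0,0,0]],"gripper":[0,0.3,0.6,1,1]}' 60
python3 -m crank '{"travel":[[0,0,0],[0,0,0],[0,0,0],[0,0,0],[0,0,0]],"turn":[[0,0,0],[0,0,0],[0,0,0],[0,0,0],[0,0,0]],"gripper":[1,1,1,1,1]}'
python3 -m crank '{"travel":[[0,0,1],[0,0,3],[0,0,6],[0,0,9],[0,0,12]],"turn":[[0,0,0],[0,0,0],[0,0,0],[0,0,0],[0,0,0]],"gripper":[1,1,1,1,1]}'
python3 -m crank '{"travel":[[-4,-2.4,0],[-8,-4.8,0],[-12,-7.2,0],[-15.8,-9.4,0],[-15.8,-9.4,0]],"turn":[[0,0,0],[0,0,0],[0,0,0],[0,0,0],[0,0,0]],"gripper":[1,1,1,1,1]}'
python3 -m crank '{"travel":[[0,0,0],[0,0,-3],[0,0,-6],[0,0,-9],[0,0,-11]],"turn":[[0,0,0],[0,0,0],[0,0,0],[0,0,0],[0,0,0]],"gripper":[1,1,1,1,1]}'
python3 -m crank '{"travel":[[0,0,-0.2],[0,0,-0.5],[0,0,-0.8],[0,0,-0.8],[0,0,-0.8]],"turn":[[0,0,0],[0,0,0],[0,0,0],[0,0,0],[0,0,0]],"gripper":[1,1,1,1,1]}'
python3 see.py w7
```

```text
clock: 16.9
position: [0.6457, 0.0984, 0.0256]
tool_rot: [-3.141, 0.003, 0.396]
force: [-0.4, 0.1, -0.0]
grip_width: 0.0854
finger_force: 0.0
clock: 17.4
position: [0.6473, 0.0991, 0.0286]
tool_rot: [3.141, -0.001, 0.396]
force: [-0.4, 0.1, 0.4]
grip_width: 0.0281
finger_force: 0.0
clock: 17.9
position: [0.6473, 0.0991, 0.0285]
tool_rot: [3.141, -0.001, 0.396]
force: [-1.3, -0.7, 6.8]
grip_width: 0.0169
finger_force: 59.8
clock: 18.4
position: [0.6466, 0.0989, 0.1494]
tool_rot: [-3.141, 0.0, 0.396]
force: [-0.2, -0.3, -2.4]
grip_width: 0.0165
finger_force: 58.7
clock: 18.9
position: [0.4842, 0.0017, 0.1482]
tool_rot: [3.141, 0.004, 0.393]
force: [-0.6, 0.7, -4.7]
grip_width: 0.0164
finger_force: 58.8
clock: 19.4
position: [0.4892, 0.0057, 0.0361]
tool_rot: [-3.141, 0.001, 0.397]
force: [1.0, -0.1, -3.2]
grip_width: 0.0168
finger_force: 58.8
clock: 19.9
position: [0.4894, 0.005, 0.0304]
tool_rot: [3.141, -0.001, 0.396]
force: [-0.5, 0.6, -3.7]
grip_width: 0.0172
finger_force: 58.9
19.95 [0.48930943 0.00500672 0.03039217] [ 1.79983425e+02 -5.46808067e-02  2.27036116e+01] [-0.03  0.64 -0.13  2.08  0.19  0.43 -1.49]
[[0.386, -0.923, 0.001, -0.183], [-0.89, -0.372, 0.262, 0.456], [-0.241, -0.102, -0.965, 0.303], [0.0, 0.0, 0.0, 1.0]] 311.50138214436754
```

View pics/w7.png

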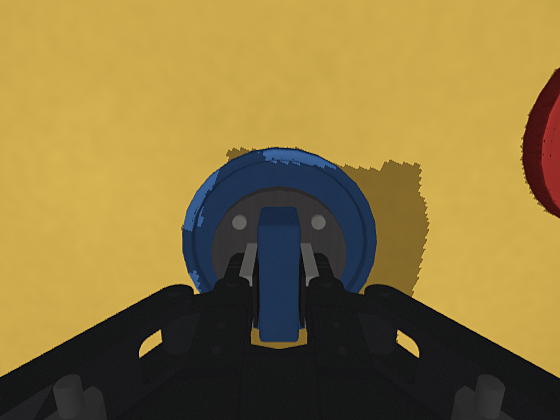

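The blue gauge sits centred over the blue nest at (280,240). I set it down, release it, and move over the red gauge in the green nest.

```bash
python3 -m crank '{"travel":[[0,0,-0.1],[0,0,-0.2],[0,0,-0.2],[0,0,-0.2],[0,0,-0.2]],"turn":[[0,0,0],[0,0,0],[0,0,0],[0,0,0],[0,0,0]],"gripper":[1,1,1,1,1]}'
python3 -m crank '{"travel":[[0,0,0],[0,0,0],[0,0,0],[0,0,0],[0,0,0]],"turn":[[0,0,0],[0,0,0],[0,0,0],[0,0,0],[0,0,0]],"gripper":[1,0.8,0.6,0.3,0]}'
python3 -m crank '{"travel":[[0,0,0],[0,0,2],[0,0,5],[0,0,9],[0,0,12.5]],"turn":[[0,0,0],[0,0,0],[0,0,0],[0,0,0],[0,0,0]],"gripper":[0,0,0,0,0]}'
python3 -m crank '{"travel":[[-0.5,4.6,0],[-1,9.2,0],[-1.5,13.8,0],[-2,18.4,0],[-2.4,22.9,0]],"turn":[[0,0,-2],[0,0,-4],[0,0,-7],[0,0,-9],[0,0,-11.3]],"gripper":[0,0,0,0,0]}'
python3 -m crank '{"travel":[[0,0,0],[0,0,0],[0,0,0],[0,0,0],[0,0,0]],"turn":[[0,0,0],[0,0,0],[0,0,0],[0,0,0],[0,0,0]],"gripper":[0,0,0,0,0]}'
python3 see.py w8;  python3 bar.py w8 red 278 203
```

```text
clock: 20.45
position: [0.4892, 0.005, 0.0284]
tool_rot: [3.141, -0.001, 0.396]
force: [-3.5, 0.1, 14.6]
grip_width: 0.0169
finger_force: 61.4
clock: 20.95
position: [0.489, 0.005, 0.0278]
tool_rot: [-3.142, -0.0, 0.396]
force: [-0.7, 0.9, 0.8]
grip_width: 0.0599
finger_force: 0.0
clock: 21.45
position: [0.4887, 0.005, 0.1544]
tool_rot: [-3.141, 0.0, 0.396]
force: [0.0, -0.2, -0.9]
grip_width: 0.0852
finger_force: 0.0
clock: 21.95
position: [0.4643, 0.2359, 0.1529]
tool_rot: [-3.142, -0.0, 0.198]
force: [0.9, -0.2, -0.2]
grip_width: 0.0854
finger_force: 0.0
clock: 22.45
position: [0.4652, 0.2331, 0.1529]
tool_rot: [3.141, -0.0, 0.198]
force: [-0.6, 0.3, -0.3]
grip_width: 0.0855
finger_force: 0.0
22.5 [0.46518168 0.23320422 0.1528582 ] [ 1.79994357e+02 -1.61661751e-03  1.13360657e+01] [-0.45  0.47 -0.17  1.94  0.11  0.74 -2.06]
[[0.196, -0.981, 0.001, 0.138], [-0.946, -0.189, 0.263, 0.47], [-0.258, -0.053, -0.965, 0.435], [0.0, 0.0, 0.0, 1.0]] 311.50138214436754
bar px ((279.0, 204.0), (70.0, 22.0), 90.0) world [0.465  0.2338 0.045 ] yaw -168.1 [17, 59]
tcp [0.4652 0.2332 0.1529] yaw 11.3 shift cm [-0.01  0.06] z to .025 -12.79
```

```bash
python3 -m crank '{"travel":[[0,0.1,-3],[0,0.1,-6],[0,0.1,-9],[0,0.1,-11.5],[0,0.1,-12.5]],"turn":[[0,0,0],[0,0,0],[0,0,0],[0,0,0],[0,0,0]],"gripper":[0,0,0,0,0]}'
python3 -m crank '{"travel":[[0,0,0],[0,0,0],[0,0,0],[0,0,0],[0,0,0]],"turn":[[0,0,0],[0,0,0],[0,0,0],[0,0,0],[0,0,0]],"gripper":[0,0.3,0.6,1,1]}' 60
python3 -m crank '{"travel":[[0,0,0],[0,0,0],[0,0,0],[0,0,0],[0,0,0]],"turn":[[0,0,0],[0,0,0],[0,0,0],[0,0,0],[0,0,0]],"gripper":[1,1,1,1,1]}'
python3 -m crank '{"travel":[[0,0,1],[0,0,3],[0,0,6],[0,0,9],[0,0,12]],"turn":[[0,0,0],[0,0,0],[0,0,0],[0,0,0],[0,0,0]],"gripper":[1,1,1,1,1]}'
python3 -m crank '{"travel":[[3.6,-2.7,0],[7.2,-5.4,0],[10.8,-8.1,0],[14.6,-10.9,0],[18.2,-13.6,0]],"turn":[[0,0,0],[0,0,0],[0,0,0],[0,0,0],[0,0,0]],"gripper":[1,1,1,1,1]}'
python3 -m crank '{"travel":[[0,0,0],[0,0,-3],[0,0,-6],[0,0,-9],[0,0,-11]],"turn":[[0,0,0],[0,0,0],[0,0,0],[0,0,0],[0,0,0]],"gripper":[1,1,1,1,1]}'
python3 -m crank '{"travel":[[0,0,-0.2],[0,0,-0.5],[0,0,-0.8],[0,0,-0.8],[0,0,-0.8]],"turn":[[0,0,0],[0,0,0],[0,0,0],[0,0,0],[0,0,0]],"gripper":[1,1,1,1,1]}'
```

```text
clock: 23.0
position: [0.4641, 0.2341, 0.0259]
tool_rot: [3.141, 0.002, 0.199]
force: [-0.1, -0.0, -0.2]
grip_width: 0.0853
finger_force: 0.0
clock: 23.5
position: [0.4653, 0.2351, 0.0284]
tool_rot: [-3.141, -0.001, 0.199]
force: [-0.6, -1.2, -0.6]
grip_width: 0.0285
finger_force: 0.0
clock: 24.0
position: [0.4652, 0.235, 0.0284]
tool_rot: [-3.142, -0.001, 0.199]
force: [-2.0, -2.2, 11.6]
grip_width: 0.017
finger_force: 59.3
clock: 24.5
position: [0.4646, 0.2348, 0.1494]
tool_rot: [-3.142, 0.0, 0.199]
force: [0.3, -0.2, -4.1]
grip_width: 0.017
finger_force: 59.1
clock: 25.0
position: [0.6481, 0.0973, 0.1483]
tool_rot: [-3.142, 0.0, 0.199]
force: [0.5, 1.0, -3.9]
grip_width: 0.0168
finger_force: 59.3
clock: 25.5
position: [0.6458, 0.0989, 0.0361]
tool_rot: [-3.141, 0.002, 0.199]
force: [-0.1, 0.4, -4.2]
grip_width: 0.0168
finger_force: 59.4
clock: 26.0
position: [0.6473, 0.099, 0.0306]
tool_rot: [3.142, -0.001, 0.199]
force: [-0.6, -0.5, -3.3]
grip_width: 0.0167
finger_force: 59.4
```

```bash
python3 -m crank '{"travel":[[0,0,-0.1],[0,0,-0.2],[0,0,-0.25],[0,0,-0.25],[0,0,-0.25]],"turn":[[0,0,0],[0,0,0],[0,0,0],[0,0,0],[0,0,0]],"gripper":[1,1,1,1,1]}'
python3 -m crank '{"travel":[[0,0,0],[0,0,0],[0,0,0],[0,0,0],[0,0,0]],"turn":[[0,0,0],[0,0,0],[0,0,0],[0,0,0],[0,0,0]],"gripper":[1,0.8,0.6,0.3,0]}'
python3 -m crank '{"travel":[[0,0,0],[0,0,2],[0,0,5],[0,0,9],[0,0,12.5]],"turn":[[0,0,0],[0,0,0],[0,0,0],[0,0,0],[0,0,0]],"gripper":[0,0,0,0,0]}'
python3 -m crank '{"travel":[[-0.5,-4,0],[-1,-8,0],[-1.5,-12,0],[-2,-16,0],[-2.6,-20,0]],"turn":[[0,0,7],[0,0,14],[0,0,21],[0,0,28],[0,0,35]],"gripper":[0,0,0,0,0]}'
python3 -m crank '{"travel":[[-0.4,-2.4,0],[-0.7,-4.4,0],[-0.7,-4.4,0],[-0.7,-4.4,0],[-0.7,-4.4,0]],"turn":[[0,0,6],[0,0,12],[0,0,16.5],[0,0,16.5],[0,0,16.5]],"gripper":[0,0,0,0,0]}'
python3 see.py w9;  python3 bar.py w9 green 278 203
```

```text
clock: 26.5
position: [0.6472, 0.099, 0.0285]
tool_rot: [3.141, -0.001, 0.199]
force: [-6.9, -1.2, 14.3]
grip_width: 0.017
finger_force: 62.1
clock: 27.0
position: [0.647, 0.099, 0.0273]
tool_rot: [-3.142, -0.0, 0.199]
force: [-0.1, -0.2, 0.1]
grip_width: 0.0602
finger_force: 0.0
clock: 27.5
position: [0.6469, 0.099, 0.1539]
tool_rot: [-3.142, -0.0, 0.199]
force: [0.5, 0.3, 0.6]
grip_width: 0.0853
finger_force: 0.0
clock: 28.0
position: [0.6206, -0.1026, 0.1524]
tool_rot: [3.141, -0.0, 0.815]
force: [0.6, -0.7, 0.4]
grip_width: 0.0854
finger_force: 0.0
clock: 28.5
position: [0.614, -0.1446, 0.1522]
tool_rot: [-3.141, -0.0, 1.096]
force: [0.4, -0.2, 0.7]
grip_width: 0.0855
finger_force: 0.0
28.55 [ 0.61403092 -0.14437605  0.15229207] [-1.79993319e+02 -1.39482772e-02  6.28178634e+01] [ 0.38  0.64 -0.37  1.64  0.28  0.91 -0.56]
[[0.889, -0.457, -0.0, -0.611], [-0.441, -0.858, 0.263, 0.134], [-0.121, -0.234, -0.965, 0.343], [0.0, 0.0, 0.0, 1.0]] 311.50138214436754
bar px ((278.0, 203.0), (70.0, 22.0), 90.0) world [ 0.6133 -0.1418  0.045 ] yaw -116.7 [17, 58]
tcp [ 0.614  -0.1444  0.1523] yaw 62.8 shift cm [-0.07  0.26] z to .025 -12.73
```

View pics/w9.png

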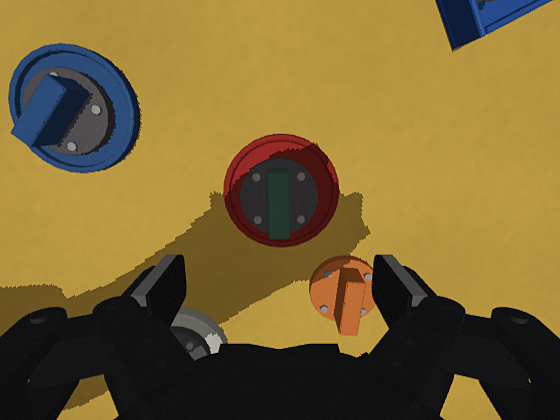

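The green bar is upright at (279,203) in the red nest, and the blue gauge is inside its own nest at (75,107). The orange look-alike at (343,295) is outside the fingers' path. I grasp the green gauge and carry it to the green nest.

```bash
python3 -m crank '{"travel":[[0,0.15,-3],[0,0.15,-6],[0,0.15,-9],[0,0.15,-11.5],[0,0.15,-12.4]],"turn":[[0,0,0],[0,0,0],[0,0,0],[0,0,0],[0,0,0]],"gripper":[0,0,0,0,0]}'
python3 -m crank '{"travel":[[0,0,0],[0,0,0],[0,0,0],[0,0,0],[0,0,0]],"turn":[[0,0,0],[0,0,0],[0,0,0],[0,0,0],[0,0,0]],"gripper":[0,0.3,0.6,1,1]}' 60
python3 -m crank '{"travel":[[0,0,0],[0,0,0],[0,0,0],[0,0,0],[0,0,0]],"turn":[[0,0,0],[0,0,0],[0,0,0],[0,0,0],[0,0,0]],"gripper":[1,1,1,1,1]}'
python3 -m crank '{"travel":[[0,0,1],[0,0,3],[0,0,6],[0,0,9],[0,0,12]],"turn":[[0,0,0],[0,0,0],[0,0,0],[0,0,0],[0,0,0]],"gripper":[1,1,1,1,1]}'
python3 -m crank '{"travel":[[-1.4,3.8,0],[-2.9,7.6,0],[-4.4,11.4,0],[-5.9,15.2,0],[-7.4,19,0]],"turn":[[0,0,0],[0,0,0],[0,0,0],[0,0,0],[0,0,0]],"gripper":[1,1,1,1,1]}'
python3 -m crank '{"travel":[[-1.4,3.8,0],[-2.9,7.6,0],[-4.4,11.4,0],[-5.9,15.2,0],[-7.3,18.7,0]],"turn":[[0,0,0],[0,0,0],[0,0,0],[0,0,0],[0,0,0]],"gripper":[1,1,1,1,1]}'
python3 -m crank '{"travel":[[0,0,0],[0,0,-3],[0,0,-6],[0,0,-9],[0,0,-11]],"turn":[[0,0,0],[0,0,0],[0,0,0],[0,0,0],[0,0,0]],"gripper":[1,1,1,1,1]}'
python3 -m crank '{"travel":[[0,0,-0.2],[0,0,-0.5],[0,0,-0.8],[0,0,-0.8],[0,0,-0.8]],"turn":[[0,0,0],[0,0,0],[0,0,0],[0,0,0],[0,0,0]],"gripper":[1,1,1,1,1]}'
python3 see.py w10
```

```text
clock: 29.05
position: [0.6129, -0.1426, 0.026]
tool_rot: [-3.139, 0.001, 1.098]
force: [0.6, -0.3, 0.1]
grip_width: 0.0854
finger_force: 0.0
clock: 29.55
position: [0.6142, -0.1437, 0.029]
tool_rot: [3.141, -0.0, 1.098]
force: [0.0, 0.4, 1.6]
grip_width: 0.0279
finger_force: 0.0
clock: 30.05
position: [0.6143, -0.1437, 0.029]
tool_rot: [3.141, -0.0, 1.098]
force: [-1.8, -0.7, 7.7]
grip_width: 0.0167
finger_force: 59.9
clock: 30.55
position: [0.6136, -0.1434, 0.1499]
tool_rot: [-3.141, -0.0, 1.098]
force: [1.3, -0.1, -2.4]
grip_width: 0.0171
finger_force: 58.8
clock: 31.05
position: [0.539, 0.0478, 0.1489]
tool_rot: [3.141, -0.0, 1.098]
force: [1.5, 0.6, -3.2]
grip_width: 0.0166
finger_force: 59.1
clock: 31.55
position: [0.4659, 0.2351, 0.1489]
tool_rot: [3.141, -0.0, 1.098]
force: [0.9, 1.0, -2.7]
grip_width: 0.0164
finger_force: 59.1
clock: 32.05
position: [0.4666, 0.2327, 0.0369]
tool_rot: [-3.141, 0.001, 1.098]
force: [0.3, 0.1, -2.6]
grip_width: 0.0169
finger_force: 59.2
clock: 32.55
position: [0.4673, 0.2336, 0.031]
tool_rot: [3.141, -0.001, 1.098]
force: [0.6, 0.2, -2.7]
grip_width: 0.0166
finger_force: 59.2
32.6 [0.46724406 0.23357917 0.03089934] [ 1.79969698e+02 -3.96175851e-02  6.29019657e+01] [-0.34  0.69 -0.32  1.99  0.41  0.53 -1.43]
[[0.89, -0.456, 0.0, -0.308], [-0.44, -0.859, 0.263, 0.425], [-0.119, -0.234, -0.965, 0.296], [0.0, 0.0, 0.0, 1.0]] 311.50138214436754
```

View pics/w10.png

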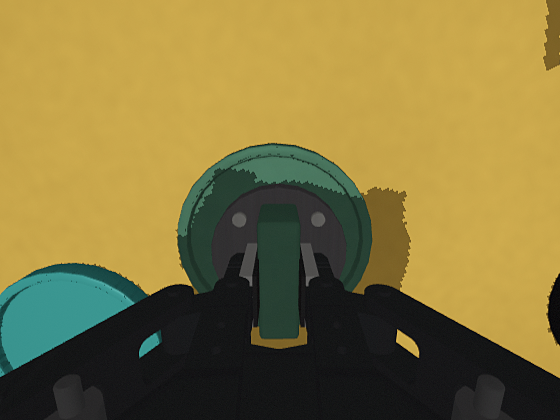

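The green gauge is over the green nest: dish centre (275,235), disc centre (279,240), well inside the rim. The turquoise dish is off to the lower left. I set the gauge down, release it, and fetch the red one from the spare nest.

```bash
python3 -m crank '{"travel":[[0,0,-0.1],[0,0,-0.2],[0,0,-0.25],[0,0,-0.25],[0,0,-0.25]],"turn":[[0,0,0],[0,0,0],[0,0,0],[0,0,0],[0,0,0]],"gripper":[1,1,1,1,1]}'
python3 -m crank '{"travel":[[0,0,0],[0,0,0],[0,0,0],[0,0,0],[0,0,0]],"turn":[[0,0,0],[0,0,0],[0,0,0],[0,0,0],[0,0,0]],"gripper":[1,0.8,0.6,0.3,0]}'
python3 -m crank '{"travel":[[0,0,0],[0,0,2],[0,0,5],[0,0,9],[0,0,12.5]],"turn":[[0,0,0],[0,0,0],[0,0,0],[0,0,0],[0,0,0]],"gripper":[0,0,0,0,0]}'
python3 -m crank '{"travel":[[2,-1.5,0],[4,-3,0],[6,-4.5,0],[8,-6,0],[10,-7.4,0]],"turn":[[0,0,-6],[0,0,-12],[0,0,-18],[0,0,-24],[0,0,-30]],"gripper":[0,0,0,0,0]}'
python3 -m crank '{"travel":[[2,-1.5,0],[4,-3,0],[6,-4.5,0],[8,-6.05,0],[8,-6.05,0]],"turn":[[0,0,-6],[0,0,-12],[0,0,-18],[0,0,-21.5],[0,0,-21.5]],"gripper":[0,0,0,0,0]}'
python3 -m crank '{"travel":[[0,0,0],[0,0,0],[0,0,0],[0,0,0],[0,0,0]],"turn":[[0,0,0],[0,0,0],[0,0,0],[0,0,0],[0,0,0]],"gripper":[0,0,0,0,0]}'
python3 see.py w11;  python3 bar.py w11 red 278 203
```

```text
clock: 33.1
position: [0.4671, 0.2335, 0.0289]
tool_rot: [3.141, -0.0, 1.098]
force: [-7.3, -4.2, 26.2]
grip_width: 0.017
finger_force: 63.4
clock: 33.6
position: [0.467, 0.2335, 0.0278]
tool_rot: [3.142, -0.0, 1.098]
force: [-1.2, -0.4, 0.2]
grip_width: 0.0596
finger_force: 0.0
clock: 34.1
position: [0.4667, 0.2335, 0.1543]
tool_rot: [-3.141, 0.0, 1.098]
force: [1.3, -0.2, -0.8]
grip_width: 0.0848
finger_force: 0.0
clock: 34.6
position: [0.5677, 0.1587, 0.1527]
tool_rot: [3.142, 0.0, 0.57]
force: [-0.0, 0.3, 0.1]
grip_width: 0.0853
finger_force: 0.0
clock: 35.1
position: [0.6487, 0.0962, 0.1523]
tool_rot: [3.14, -0.0, 0.194]
force: [-0.7, -0.3, -0.4]
grip_width: 0.0856
finger_force: 0.0
clock: 35.6
position: [0.6468, 0.0993, 0.1529]
tool_rot: [-3.142, -0.0, 0.2]
force: [-0.0, 0.2, -0.4]
grip_width: 0.0851
finger_force: 0.0
35.65 [0.64680312 0.09919059 0.15286071] [-1.79995826e+02 -7.77133020e-04  1.14332432e+01] [-0.14  0.65 -0.17  1.58  0.13  0.92 -1.72]
[[0.198, -0.98, 0.001, -0.03], [-0.946, -0.191, 0.263, 0.616], [-0.258, -0.053, -0.965, 0.474], [0.0, 0.0, 0.0, 1.0]] 311.50138214436754
bar px ((279.0, 204.5), (71.0, 22.0), 90.0) world [0.6462 0.0999 0.045 ] yaw -168.0 [17, 59]
tcp [0.6468 0.0992 0.1529] yaw 11.4 shift cm [-0.07  0.08] z to .025 -12.79
```

```bash
python3 -m crank '{"travel":[[0,0,-3],[0,0,-6],[0,0,-9],[0,0,-11.5],[0,0,-12.5]],"turn":[[0,0,0],[0,0,0],[0,0,0],[0,0,0],[0,0,0]],"gripper":[0,0,0,0,0]}'
python3 -m crank '{"travel":[[0,0,0],[0,0,0],[0,0,0],[0,0,0],[0,0,0]],"turn":[[0,0,0],[0,0,0],[0,0,0],[0,0,0],[0,0,0]],"gripper":[0,0.3,0.6,1,1]}' 60
python3 -m crank '{"travel":[[0,0,0],[0,0,0],[0,0,0],[0,0,0],[0,0,0]],"turn":[[0,0,0],[0,0,0],[0,0,0],[0,0,0],[0,0,0]],"gripper":[1,1,1,1,1]}'
python3 -m crank '{"travel":[[0,0,1],[0,0,3],[0,0,6],[0,0,9],[0,0,12]],"turn":[[0,0,0],[0,0,0],[0,0,0],[0,0,0],[0,0,0]],"gripper":[1,1,1,1,1]}'
python3 -m crank '{"travel":[[-0.5,-4,0],[-1,-8,0],[-1.5,-12,0],[-2,-16,0],[-2.5,-20,0]],"turn":[[0,0,6],[0,0,13],[0,0,20],[0,0,27],[0,0,34]],"gripper":[1,1,1,1,1]}'
python3 -m crank '{"travel":[[-0.3,-2,0],[-0.5,-4.3,0],[-0.5,-4.3,0],[-0.5,-4.3,0],[-0.5,-4.3,0]],"turn":[[0,0,6],[0,0,12],[0,0,17],[0,0,17],[0,0,17]],"gripper":[1,1,1,1,1]}'
python3 -m crank '{"travel":[[0,0,0],[0,0,-3],[0,0,-6],[0,0,-9],[0,0,-11]],"turn":[[0,0,0],[0,0,0],[0,0,0],[0,0,0],[0,0,0]],"gripper":[1,1,1,1,1]}'
python3 -m crank '{"travel":[[0,0,-0.2],[0,0,-0.5],[0,0,-0.8],[0,0,-0.8],[0,0,-0.8]],"turn":[[0,0,0],[0,0,0],[0,0,0],[0,0,0],[0,0,0]],"gripper":[1,1,1,1,1]}'
python3 see.py w12
```

```text
clock: 36.15
position: [0.6457, 0.0989, 0.0255]
tool_rot: [-3.142, 0.003, 0.2]
force: [-1.0, 0.4, 0.1]
grip_width: 0.0854
finger_force: 0.0
clock: 36.65
position: [0.6473, 0.099, 0.0286]
tool_rot: [-3.142, -0.001, 0.199]
force: [-0.9, 0.7, 0.6]
grip_width: 0.0282
finger_force: 0.0
clock: 37.15
position: [0.6473, 0.0991, 0.0285]
tool_rot: [-3.142, -0.001, 0.199]
force: [-2.1, 0.0, 7.6]
grip_width: 0.0171
finger_force: 59.9
clock: 37.65
position: [0.6466, 0.0989, 0.1494]
tool_rot: [-3.142, 0.0, 0.199]
force: [1.0, 0.2, -3.2]
grip_width: 0.0166
finger_force: 58.7
clock: 38.15
position: [0.6213, -0.1026, 0.1483]
tool_rot: [3.141, 0.0, 0.798]
force: [0.7, -0.1, -2.7]
grip_width: 0.0167
finger_force: 59.0
clock: 38.65
position: [0.6169, -0.1436, 0.148]
tool_rot: [-3.141, -0.0, 1.087]
force: [0.1, 0.0, -4.1]
grip_width: 0.0168
finger_force: 59.1
clock: 39.15
position: [0.6163, -0.1432, 0.0359]
tool_rot: [-3.14, 0.001, 1.089]
force: [-0.0, 0.3, -4.0]
grip_width: 0.0171
finger_force: 59.1
clock: 39.65
position: [0.6173, -0.1441, 0.0306]
tool_rot: [3.141, -0.0, 1.089]
force: [-0.2, -0.3, -3.4]
grip_width: 0.017
finger_force: 59.1
39.7 [ 0.61725266 -0.1441242   0.03046331] [ 1.79950213e+02 -9.94296537e-03  6.23990224e+01] [ 0.35  0.81 -0.33  1.69  0.37  0.71 -0.65]
[[0.886, -0.463, 0.001, -0.612], [-0.447, -0.855, 0.263, 0.172], [-0.121, -0.234, -0.965, 0.226], [0.0, 0.0, 0.0, 1.0]] 311.50138214436754
```

View pics/w12.png

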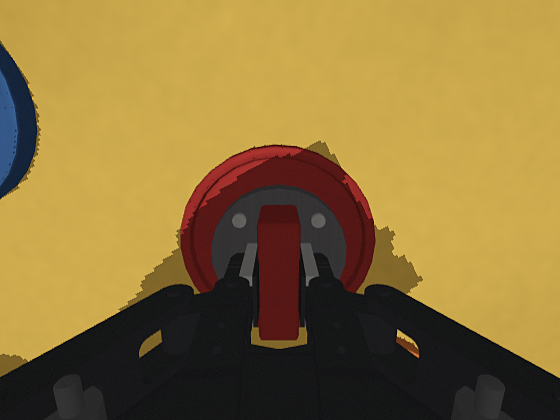

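The red gauge is centred over the red nest at (278,240). I set it down, release it, withdraw up and away to the right, and check from above.

```bash
python3 -m crank '{"travel":[[0,0,-0.1],[0,0,-0.2],[0,0,-0.25],[0,0,-0.25],[0,0,-0.25]],"turn":[[0,0,0],[0,0,0],[0,0,0],[0,0,0],[0,0,0]],"gripper":[1,1,1,1,1]}'
python3 -m crank '{"travel":[[0,0,0],[0,0,0],[0,0,0],[0,0,0],[0,0,0]],"turn":[[0,0,0],[0,0,0],[0,0,0],[0,0,0],[0,0,0]],"gripper":[1,0.8,0.6,0.3,0]}'
python3 -m crank '{"travel":[[0,0,0],[0,0,2],[0,0,6],[0,0,11],[0,0,16]],"turn":[[0,0,0],[0,0,0],[0,0,0],[0,0,0],[0,0,0]],"gripper":[0,0,0,0,0]}'
python3 -m crank '{"travel":[[-2,-4,0],[-4,-8,0],[-6,-12,0],[-8,-16,0],[-10,-20,0]],"turn":[[0,0,0],[0,0,0],[0,0,0],[0,0,0],[0,0,0]],"gripper":[0,0,0,0,0]}'
python3 -m crank '{"travel":[[-4,-3,0],[-8,-6,0],[-12,-9,0],[-16,-12,0],[-20,-15,0]],"turn":[[0,0,0],[0,0,0],[0,0,0],[0,0,0],[0,0,0]],"gripper":[0,0,0,0,0]}'
python3 -m crank '{"travel":[[0,0,0],[0,0,0],[0,0,0],[0,0,0],[0,0,0]],"turn":[[0,0,0],[0,0,0],[0,0,0],[0,0,0],[0,0,0]],"gripper":[0,0,0,0,0]}'
python3 - <<'E'
from workcell import bot
from h import *
f=bot.grab_frame("top");vis=f["pixels"]
cv2.imwrite("pics/top1.png",cv2.resize(vis[130:300,150:430],None,fx=2.8,fy=2.8,interpolation=cv2.INTER_CUBIC)[:,:,::-1])
for c,uv in {"red":(345,168),"green":(202,226),"blue":(290,216),"white":(387,236)}.items():
    m=mask(vis,"black" );N={"red":(.6165,-.1435),"green":(.4661,.2347),"blue":(.489,.0035),"white":(.4353,-.2526)}[c]
    g=mask(vis,c);w=np.zeros_like(g);cv2.circle(w,uv,12,1,-1)
    b=blob(g,uv,12)
    if b is not None:
        r=cv2.minAreaRect(b);print(c,r,((ray(f,r[0],.05)[:2]-N)*1000).round(1),"mm")
E
```

```text
clock: 40.2
position: [0.6171, -0.1441, 0.0285]
tool_rot: [3.141, 0.0, 1.089]
force: [-7.3, 1.8, 15.9]
grip_width: 0.0169
finger_force: 62.1
clock: 40.7
position: [0.617, -0.144, 0.0273]
tool_rot: [3.141, -0.0, 1.089]
force: [-0.9, 0.8, -0.9]
grip_width: 0.06
finger_force: 0.0
clock: 41.2
position: [0.6165, -0.1439, 0.1888]
tool_rot: [-3.141, 0.0, 1.089]
force: [1.5, -0.5, -0.5]
grip_width: 0.0854
finger_force: 0.0
clock: 41.7
position: [0.5159, -0.3455, 0.1874]
tool_rot: [3.141, 0.0, 1.089]
force: [0.7, -1.0, 0.6]
grip_width: 0.0855
finger_force: 0.0
clock: 42.2
position: [0.3151, -0.495, 0.1874]
tool_rot: [3.141, 0.0, 1.089]
force: [0.2, -0.6, -0.4]
grip_width: 0.0857
finger_force: 0.0
clock: 42.7
position: [0.318, -0.4933, 0.1873]
tool_rot: [3.142, -0.0, 1.091]
force: [0.2, 0.0, -0.1]
grip_width: 0.0854
finger_force: 0.0
red ((345.1000061035156, 163.30001831054688), (13.86362075805664, 5.813776969909668), 26.56505012512207) [5.3 4.9] mm
green ((201.2000274658203, 224.6000213623047), (20.57182502746582, 6.260990142822266), 26.56505012512207) [ 0.5 -4. ] mm
blue ((290.54638671875, 215.9793701171875), (21.11920166015625, 6.701284408569336), 66.03751373291016) [-2.1  0. ] mm
white ((389.96551513671875, 235.08619689941406), (18.569534301757812, 6.127945899963379), 21.801406860351562) [0.9 2.7] mm
```

View pics/top1.png

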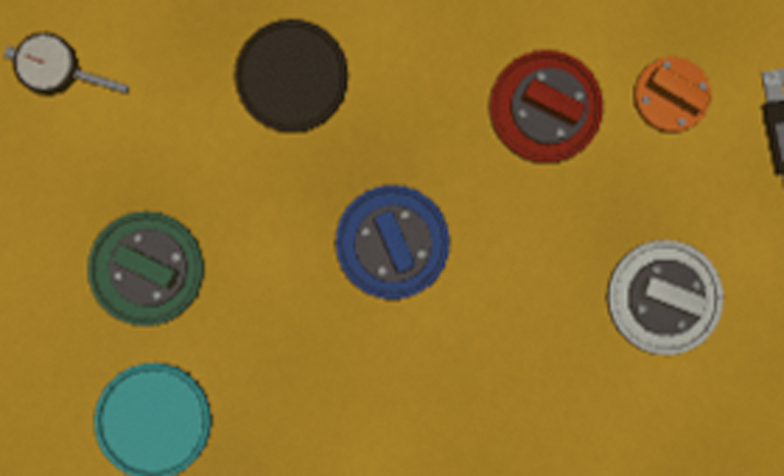

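Each gauge lies inside the rim of its own colour's nest: red at (549,104), green (146,267), blue (393,241), white (667,297). The black nest at (292,76) is empty, and the indicator at (45,64) is where it was.

```bash
python3 -c "
from workcell import bot
print(bot.job_done())"
```

```text
the job is handed in; nothing more can be done
None
```

All four gauges are back in the nests of their own colour and released, the black nest is empty and the dial indicator was not touched; I handed the job in at about 43 s of the 125 s, and no verdict was shown.

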